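Sort brass fittings into their trays

ROBOT

A 6-joint arm with a two-finger parallel gripper is mounted at the origin on the work surface. World frame = base frame: x ahead of the robot, y to its left, z up, the work surface at z = 0. Lengths are in mm, angles in rad, forces in N, time in s.
With the tool pointing down it reaches from about 350 to 850 mm from the base axis. Payload 8.1 kg.
Tool frame: the origin (TCP) lies between the finger pads; the fingertips stand 25 mm ahead of it and the grasp point (between the pads) lies 6 mm ahead of it; z points along the fingers, y is the line along which they close (so a half turn about z gives the same grasp; the last joint's range is limited). The gripper opens to 93 mm and grips with 3 to 60 N. Pads are 15 mm wide; open, the fingers measure 128 mm over their backs; the gripper's body (75 mm by 188 mm) begins 65 mm behind the grasp point.
Start: joints at [-1.209, 0.13, 1.488, -0, 1.523, -0.085], TCP at [259.269, -541.096, 243.635] pointing down, gripper open.
Joint ranges: [-2.96, 2.96], [-0.89, 2.26], [0.02, 2.5], [-1.34, 4.48], [0, 2.73], [-2.66, 2.66]. Speed limits (rad/s): [2.39, 2.39, 2.79, 3.14, 3.14, 3.14].

INTERFACE

Orientations are given as a unit quaternion [x, y, z, w].
In Python, from workcell import arm gives the robot as it stands. The module is installed in compiled form; this text tells all that it offers.
- The arm moves only by the shell command python3 -m pendant 'ROWS'. ROWS is JSON, a list of rows, each a list of 5 numbers: the shift along the tool's x, y, z in cm, then the turn about the tool's z in rad, then the closure, from -1 (fully open) to 1 (shut). A call has 1 to 20 rows; each row is the pose to reach, as a shift and turn from the pose commanded when the call began, along the tool's axes at that moment; what a row does not reach only later rows make up. A row lasts 1/12 s, in which the tool goes at most 41.7 mm and 7.16 degrees, less where a joint would pass 70% of its speed; a pose out of reach is approached as far as the arm can. A call with a gripper value outside its range is refused whole. The fingers move at their own pace and stop on an object; the grip force is fixed at half the most. Time passes only in rows, so rows that repeat a pose let the fingers close. It gives the time, the measured TCP pose, the force, the opening and the grip force at its end, in the units of the state.
- arm.sense(): the state, without advancing time (a new reading comes with each control period).
- arm.grab_frame(name): name is "side" or "top"; returns (picture, depth): 400x640x3 uint8, red, green, blue; 400x640 float32, mm along the optical axis (not along the pixel's ray), 0 where there is no reading.
- arm.get_calibration(name): a dict with "mtx" (3x3 intrinsics, pixels), "k1" (the pictures are not rectified: a ray, as slopes to the right and down, at radius r is drawn at 1 + k1 r^2 times it, then the intrinsics apply), "position" and "rotation" of the camera in the world. Camera axes: x right, y up, looking along -z (the intrinsics and any distortion apply to the point x, -y, -z); pixel columns grow to the right and rows downward; lengths in mm; the calibration is good to about 2 mm. A picture is of the moment at which its call begins. get_calibration takes no time and is no camera call.
- arm.close_job(): hands the job in; it is judged then, once.
Trained networks look in the newest picture that a camera, given by its name, has taken for a name from the list of things; names that differ only in an ending like _2 or _b are one class to them, and where a whole thing is asked for, a point or a joint stands for the part that bears it (a point fixed in the world has none). Each returns a list of dicts, best first, with "conf" (0 to 1); they miss things now and then, are a little off and sometimes report something else, mostly with a low value. They report only what shows in the picture. A call takes as long as a camera call. They do not tell look-alikes from the thing itself.
- arm.spot_in(camera, thing): "centre" ([column, row] in pixels, amid what is visible of it).
The state is a dict: "time_s": time; "q": joint angles; "joint_velocities": joint speeds; "joint_torque": joint torques, N m; "ee_pos": TCP position; "ee_rot": TCP orientation; "ft_force": force on the tool from outside, world axes, zero at the start; "ft_torque": the same for the moment, N m; "finger_gap": opening from 0.0 (shut) to 1.0 (fully open); "grasp_force": force on a finger pad.
Only numpy, scipy, OpenCV 4.12 (cv2) and the standard library are available. Lean on these libraries where they do the work, as an engineer would, in place of code of your own. Each camera call takes 0.05 s, during which the arm holds its last target. There are 200 camera calls.

TASK

Sort the four loose brass fittings on the bench into their trays by kind: the ferrule goes in the tray that already holds a ferrule, the knob in the tray that already holds a knob. The hinges have no tray yet: lift just the top one off the stack of two empty trays, leaving the lower tray where it stands, set it squarely on the bare rubber mat and put both hinges in it. Leave the ferrule tray and the knob tray standing where they are.

Things in the scene. Friction and masses are not known exactly. Their poses are not given: they have to be found in the camera images.
- ferrule: brass ferrule, a plain ring standing on end: 30 mm across, bore 22 mm, 18 mm high, 50 g, loose on the bench. Origin: centre of its underside, z along its axis.
- knob: turned brass furniture knob standing on its foot: head 30 mm across between 16 and 25 mm above its underside (the rim to grip), neck 14 mm, foot 22 mm across, 30 mm high, 85 g, loose on the bench. Origin: centre of its underside, z along its axis.
- hinge_a: closed brass butt hinge lying flat: 40 mm long (its x), 20 mm wide (its y), 9 mm thick, 55 g; the barrel runs along its +y edge. Origin: centre of its underside, z up. The two hinges are alike.
- hinge_b: closed brass butt hinge lying flat: 40 mm long (its x), 20 mm wide (its y), 9 mm thick, 55 g; the barrel runs along its +y edge. Origin: centre of its underside, z up. The two hinges are alike.
- tray_ferrules: Loose tray just like tray_lower (same sizes, origin and axes), on a rubber mat of its own. It holds one ferrule already, towards the -x end of its floor (35 to 37 mm from the middle, up to 10 mm off the centre line); the +x part is free.
- tray_knobs: Loose tray just like tray_lower (same sizes, origin and axes), on a rubber mat of its own. It holds one knob already, towards the -x end of its floor (35 to 37 mm from the middle, up to 10 mm off the centre line); the +x part is free.
- tray_top: Empty loose tray just like tray_lower (same sizes, origin and axes), 100 g. At the start it sits nested in tray_lower, 15 mm higher: its shoulder rests on the lower rim, its foot is inside with 2 mm play all round, and only its rim band stands proud, from 28 to 43 mm above the bench.
- tray_lower: Empty steel nesting tray, the lower of the stack of two, loose on the bench: 120 mm long (x), 66 wide (y), 28 high, 100 g, open top, walls 2.5 mm. Upright rim band 120 x 66 mm from 13 to 28 mm above its underside, under it a foot 111 x 57 mm; inner floor 106 x 52 mm at 2.5 mm up, a ledge round it at 15 mm. Origin: centre of the underside, z up.
- mat_bare: black ribbed rubber mat, the one of the three that has no tray on it: 150 mm (its x) by 96 mm (its y), 3 mm thick, fixed to the bench. Origin: centre of its underside, z up. The two other trays stand on mats like it, their long sides along the mat's.
Mind the look-alikes: they are no part of the job. Leave any blue or green look-alike of the hinge_a alone.

How it is judged (in metres and radians):
On the way:
1. the top tray alone stands flat on the bare mat (x of tray_top in the frame of mat_bare between -0.02 and 0.02 m and y of tray_top in the frame of mat_bare between -0.02 and 0.02 m and z of tray_top in the frame of mat_bare between -0.007 and 0.007 m and angle between the x axis of tray_top and the x axis of mat_bare, either way round below 0.3 rad and angle between tray_top's own z axis and vertical below 0.06 rad and linear speed of tray_top below 0.02 m/s and distance of tray_lower from where it was at the start of the episode below 0.025 m), for 0.2 s.
At the end, for the whole second after the job is handed in: tray_top flat on the bare mat, centred to 20 mm along each mat axis, long sides within 0.3 rad; both hinges rest in it, the ferrule in tray_ferrules, the knob in tray_knobs (origins within 56 x 29 mm of the centre, under 24 mm up); the other three trays upright, within 25 mm of their start (all of step 1 and x of hinge_a in the frame of tray_top between -0.056 and 0.056 m and y of hinge_a in the frame of tray_top between -0.029 and 0.029 m and z of hinge_a in the frame of tray_top between -0.002 and 0.024 m and linear speed of each of hinge_a, hinge_b, ferrule, knob below 0.03 m/s and x of hinge_b in the frame of tray_top between -0.056 and 0.056 m and y of hinge_b in the frame of tray_top between -0.029 and 0.029 m and z of hinge_b in the frame of tray_top between -0.002 and 0.024 m and x of ferrule in the frame of tray_ferrules between -0.056 and 0.056 m and y of ferrule in the frame of tray_ferrules between -0.029 and 0.029 m and z of ferrule in the frame of tray_ferrules between -0.002 and 0.024 m and x of knob in the frame of tray_knobs between -0.056 and 0.056 m and y of knob in the frame of tray_knobs between -0.029 and 0.029 m and z of knob in the frame of tray_knobs between -0.002 and 0.024 m and distance of each of tray_ferrules, tray_knobs from where it was at the start of the episode below 0.025 m and angle between each of tray_ferrules, tray_knobs, tray_lower's own z axis and vertical below 0.06 rad); the robot touches nothing.
It fails at once if the lower tray is lifted along with the top one, or knocked away (height (world z) of tray_lower above 0.012 m or distance of tray_lower from where it was at the start of the episode above 0.04 m).
It also fails if it takes over 115 s, if anything falls off the work surface, if the arm or the gripper's body presses on something with over 40 N, if the wrist force passes 120 N, or if a joint passes its speed limit or range.

## Working session

There is one attempt and no reset: what is moved stays moved. The work goes in short steps, Python scripts to look and compute and a shell command to move; the robot and the scene stay as the last step left them, time stands still between calls to the robot, and variables do not carry over. Pictures are saved under pics/ and viewed, at most 14 in all, crops included, and the job is handed in when it is done.

```bash
mkdir -p pics; cat > h.py <<'E'
import numpy as np, cv2
from workcell import arm
def grab(n):
    im,d=arm.grab_frame(n); return im,d
def world(n,uv,depth):
    c=arm.get_calibration(n);K=np.array(c['mtx']);R=np.array(c['rotation']);p=np.array(c['position'])
    uv=np.asarray(uv,float).reshape(-1,1,2)
    s=cv2.undistortPoints(uv,K,np.array([c['k1'],0,0,0,0.]))[:,0]
    z=np.asarray(depth,float).reshape(-1)
    return np.c_[s[:,0]*z,-s[:,1]*z,-z]@R.T+p
def cloud(n,d):
    h,w=d.shape;u,v=np.meshgrid(np.arange(w),np.arange(h))
    return world(n,np.c_[u.ravel(),v.ravel()],d.ravel()).reshape(h,w,3)
E
python3 - <<'E'
from h import *
print(arm.sense())
for n in('top','side'):
    im,d=grab(n); cv2.imwrite(f'pics/{n}0.png',im[:,:,::-1]); np.save(f'{n}0.npy',d); print(n,arm.get_calibration(n))
    P=cloud(n,d)
    for t in ['ferrule','knob','hinge_a','tray_ferrules','tray_knobs','tray_top','mat_bare']:
        for r in arm.spot_in(n,t):
            u,v=map(int,np.round(r['centre'])); print(n,t,round(r['conf'],2),u,v,P[v,u].round(0))
E
```

```text
{'time_s': 0.0, 'q': array([-1.20942012e+00,  1.31131053e-01,  1.48927822e+00, -6.24045565e-06,
        1.52298267e+00, -8.53867903e-02]), 'joint_velocities': array([ 0.00078838,  0.00011583, -0.00108165,  0.00211985,  0.00160022,
       -0.00062899]), 'joint_torque': array([-1.84439891e-04, -5.59855020e+01, -4.91756952e+01,  7.66822603e-02,
        3.55268258e-02, -1.84120604e-04]), 'ee_pos': array([ 259.07063277, -540.61186655,  242.60596611]), 'ee_rot': array([ 9.75153500e-01,  2.21528424e-01, -1.26839589e-04, -8.90664656e-04]), 'ft_force': array([ 0.75741995, -0.14320667,  0.15523946]), 'ft_torque': array([ 0.01503973, -0.04079813,  0.00422177]), 'grasp_force': 0.0, 'finger_gap': 0.9999988525251198}
top {'mtx': array([[371.58949592,   0.        , 320.4272938 ],
       [  0.        , 371.58949592, 195.53426922],
       [  0.        ,   0.        ,   1.        ]]), 'k1': -0.002408905637454812, 'position': array([389.38370311,   9.29808102, 706.04224202]), 'rotation': array([-0.07403706,  0.08360436,  0.74202051, -0.66101013])}Traceback (most recent call last):
  File "<stdin>", line 5, in <module>
  File "h.py", line 13, in cloud
    return world(n,np.c_[u.ravel(),v.ravel()],d.ravel()).reshape(h,w,3)
           ~~~~~^^^^^^^^^^^^^^^^^^^^^^^^^^^^^^^^^^^^^^^^
  File "h.py", line 10, in world
    return np.c_[s[:,0]*z,-s[:,1]*z,-z]@R.T+p
           ~~~~~~~~~~~~~~~~~~~~~~~~~~~~^~~~
ValueError: matmul: Input operand 1 has a mismatch in its core dimension 0, with gufunc signature (n?,k),(k,m?)->(n?,m?) (size 4 is different from 3)
```

```bash
sed -i "s/R=np.array(c\['rotation'\])/R=Rotation.from_quat(c['rotation']).as_matrix()/; 1a from scipy.spatial.transform import Rotation" h.py
python3 - <<'E'
from h import *
for n in('top','side'):
    im,d=grab(n); cv2.imwrite(f'pics/{n}0.png',im[:,:,::-1]); np.save(f'{n}0.npy',d); print(n,arm.get_calibration(n)['position'])
    P=cloud(n,d)
    for t in ['ferrule','knob','hinge_a','tray_ferrules','tray_knobs','tray_top','mat_bare']:
        for r in arm.spot_in(n,t):
            u,v=map(int,np.round(r['centre'])); print(n,t,round(r['conf'],2),u,v,P[v,u].round(0))
E
```

```text
top [389.38370311   9.29808102 706.04224202]
top knob 0.47 219 267 [433. 186.  31.]
top knob 0.47 444 144 [ 624. -267.    5.]
top hinge_a 0.76 318 218 [504.   0.  10.]
top hinge_a 0.69 416 239 [ 443. -177.   10.]
top hinge_a 0.63 328 271 [404.  -7.   9.]
top hinge_a 0.61 278 239 [473.  79.   9.]
top tray_ferrules 0.92 263 169 [614.  96.   6.]
top tray_ferrules 0.52 355 222 [489. -69.   5.]
top tray_knobs 0.76 445 144 [ 624. -269.    6.]
top tray_top 0.78 358 153 [622. -92.  16.]
top mat_bare 0.8 177 179 [613. 266.   4.]
side [ 361.171559   -630.6997268   741.31001492]
side ferrule 0.65 301 244 [482. -63.   9.]
side knob 0.48 256 170 [426. 175.  30.]
side hinge_a 0.7 301 221 [498.   1.   9.]
side hinge_a 0.6 259 233 [399.  -7.   7.]
side hinge_a 0.5 293 292 [ 437. -177.   10.]
side hinge_a 0.45 284 200 [475.  77.   7.]
side tray_ferrules 0.91 338 180 [619. 110.   7.]
side tray_knobs 0.91 399 305 [ 630. -257.    3.]
side tray_knobs 0.25 300 242 [480. -62.  14.]
side tray_top 0.84 365 232 [624. -74.  17.]
side mat_bare 0.82 318 143 [612. 270.   3.]
```

View pics/top0.png

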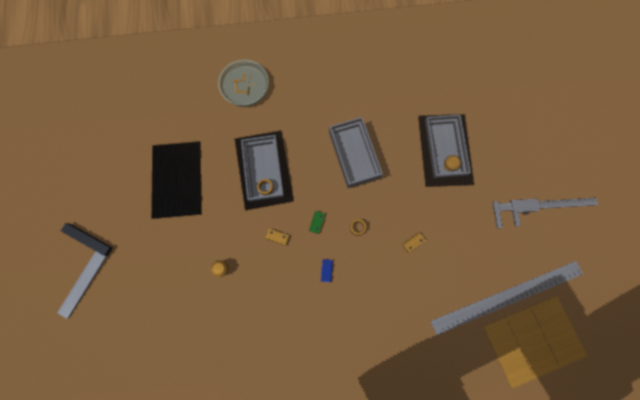

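View pics/side0.png

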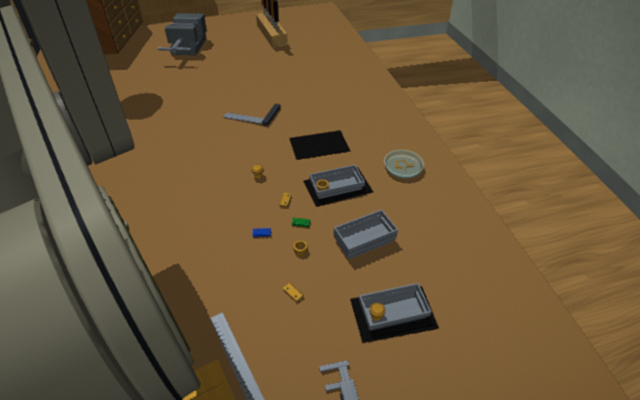

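The top view shows the bare mat at (177,179), the ferrule tray at (263,169), the stack at (357,153) and the knob tray at (445,144). The loose knob is at (220,268) and the ferrule at (359,227). There are four hinge candidates: brass (278,237), brass (415,242), green (317,222) and blue (327,270). The two brass ones fit. The green and blue ones are look-alikes. The side view agrees. Next I measure, and take one crop to confirm.

```bash
cat >> h.py <<'E'
def rect(pts):
    (c,(w,h),a)=cv2.minAreaRect(pts.astype(np.float32))
    if w<h: w,h,a=h,w,a+90
    return np.round([*c,w,h,(a+90)%180-90],1)   # centre, long, short, angle of the long side deg
def blob(P,xy,r,zlo,zhi):
    m=(np.hypot(P[...,0]-xy[0],P[...,1]-xy[1])<r)&(P[...,2]>zlo)&(P[...,2]<zhi); return m
E
python3 - <<'E'
from h import *
for n in('top','side'):
    d=np.load(n+'0.npy');P=cloud(n,d);im=cv2.imread(f'pics/{n}0.png')
    b=blob(P,(520,-60),30,-20,4);print(n,'bench z',np.median(P[b][:,2]),P[b][:,2].std())
    for k,xy,r,lo,hi in [('ferr',(483,-65),30,12,24),('knob',(430,182),30,17,40),('hingeA',(473,78),32,5,15),('hingeB',(440,-177),32,5,15),
      ('Tf',(616,103),80,20,40),('Tk',(626,-264),80,20,40),('stack',(622,-85),80,34,55)]:
        q=P[blob(P,xy,r,lo,hi)]; print(n,k,len(q),rect(q[:,:2]),'z',np.percentile(q[:,2],[50,95]).round(1),'mean',q.mean(0).round(1))
    g=im.max(2)<45; m=blob(P,(612,268),110,-5,12)&g;q=P[m];print(n,'mat',len(q),rect(q[:,:2]),np.median(q[:,2]))
im=cv2.imread('pics/top0.png')[195:290,200:440]
cv2.imwrite('pics/crop.png',cv2.resize(im,(768,304),interpolation=cv2.INTER_CUBIC))
E
```

```text
top bench z 0.13103414505530964 1.2171361785598482
top ferr 98 [478.2 -72.   28.7  27.6 -51.8] z [17.8 20.1] mean [478.5 -71.9  17.6]
top knob 231 [431.5 187.8  28.9  28.4  84. ] z [28.9 31.3] mean [431.  186.7  28.3]
top hingeA 230 [477.8  81.1  40.4  19.9  64.1] z [ 8.8 10.6] mean [477.9  81.    8.7]
top hingeB 232 [ 438.6 -172.7   40.3   19.9  -62. ] z [ 8.8 10.9] mean [ 438.7 -172.8    8.7]
top Tf 544 [610.9  95.9 120.8  66.6   2. ] z [29.2 32.5] mean [607.1  97.6  27.6]
top Tk 806 [ 614.5 -264.5  121.2   68.2   -1.6] z [30.1 35.4] mean [ 605.6 -265.2   29. ]
top stack 442 [620.1 -83.9 120.8  66.6  10.6] z [42.1 44.5] mean [621.4 -85.4  41. ]
top mat 3413 [614.  267.8 146.5  94.5  -1.5] 3.339102833891502
side bench z -0.8981922357672829 1.323386958067266
side ferr 84 [477.1 -73.5  29.4  28.4 -70.9] z [16.1 18.5] mean [476.9 -72.9  16. ]
side knob 94 [428.5 184.   28.   24.6 -10.5] z [26.7 30.2] mean [429.  182.5  26.1]
side hingeA 102 [476.8  80.2  43.6  19.   64.2] z [7.6 9.9] mean [476.7  79.3   7.8]
side hingeB 163 [ 436.2 -173.7   41.    20.2  -63.9] z [7.5 9.5] mean [ 436.4 -174.1    7.5]
side Tf 474 [609.8  96.  121.1  72.1   1.3] z [26.  31.5] mean [605.9  94.4  26. ]
side Tk 854 [ 614.3 -264.7  121.2   69.8   -1.5] z [29.1 35.3] mean [ 604.5 -266.1   28.4]
side stack 456 [618.2 -83.9 122.7  69.6  10.8] z [39.7 43.3] mean [618.6 -85.3  39.3]
side mat 1128 [613.5 267.2 147.2  96.   -1.1] 2.3750217123472908
```

View pics/crop.png

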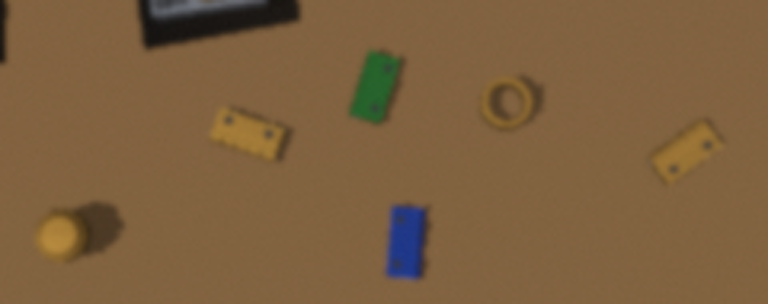

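The crop confirms it: the brass hinges are at (278,237) and (415,242) in the full picture, with the green and blue ones between them. All the sizes match the description. I'll do the stack first, going above it and then down with the tips at z≈31 so only the top rim is gripped.

```bash
cat > to.py <<'E'
import sys
from h import *
# to.py x y z yaw_deg : shift (cm, tool axes) and turn (rad) from here to that TCP pose, tool down, tool x at yaw (mod 180)
x,y,z,yaw=map(float,sys.argv[1:5]); s=arm.sense(); R=Rotation.from_quat(s['ee_rot']).as_matrix()
cur=np.degrees(np.arctan2(R[1,0],R[0,0])); t=(cur-yaw+90)%180-90
print('shift',(R.T@(np.array([x,y,z])-s['ee_pos'])/10).round(2),'turn',np.radians(t).round(3),'q6 after ~',(s['q'][5]+np.radians(t)+np.arctan2(y,x)-s['q'][0]).round(2),'tilt',R[2].round(4),'pos',s['ee_pos'].round(1),'t',round(s['time_s'],1))
E
python3 to.py 619 -84 150 10.7
```

```text
shift [ 52.19 -25.68   9.37] turn 0.26 q6 after ~ 1.25 tilt [-0.e+00  1.e-04 -1.e+00] pos [ 259.3 -541.1  243.7] t 0.8
```

```bash
python3 -m pendant '[[5,-2.5,0.5,0.05,-1],[12,-6,2,0.1,-1],[18,-9,3,0.15,-1],[24,-12,4,0.2,-1],[30,-15,5,0.26,-1],[36,-18,6,0.26,-1],[42,-21,7,0.26,-1],[48,-24,8,0.26,-1],[52.2,-25.7,9.4,0.26,-1],[52.2,-25.7,9.4,0.26,-1],[52.2,-25.7,9.4,0.26,-1],[52.2,-25.7,9.4,0.26,-1],[52.2,-25.7,9.4,0.26,-1],[52.2,-25.7,9.4,0.26,-1],[52.2,-25.7,9.4,0.26,-1],[52.2,-25.7,9.4,0.26,-1],[52.2,-25.7,9.4,0.26,-1]]'; python3 to.py 619 -84 56 10.7
```

```text
time_s: 2.27
ee_pos: [618.8, -83.7, 149.4]
ee_rot: [0.996, 0.094, -0.0, 0.0]
ft_force: [0.1, -1.1, -0.6]
finger_gap: 0.998
grasp_force: 0.0
shift [0.02 0.03 9.34] turn 0.001 q6 after ~ 1.25 tilt [-9.e-04  2.e-04 -1.e+00] pos [618.8 -83.7 149.4] t 2.3
```

```bash
python3 -m pendant '[[0,0,2.5,0,-1],[0,0,5,0,-1],[0,0,7,0,-1],[0,0,8.5,0,-1],[0,0,9.3,0,-1],[0,0,9.3,0,-1],[0,0,9.3,0,-1],[0,0,9.3,0,-0.2],[0,0,9.3,0,0],[0,0,9.3,0,0.3],[0,0,9.3,0,1],[0,0,9.3,0,1],[0,0,9.3,0,1],[0,0,9.3,0,1],[0,0,9.3,0,1],[0,0,9.3,0,1],[0,0,9.3,0,1]]'
```

```text
time_s: 3.68
ee_pos: [619.4, -83.9, 57.3]
ee_rot: [0.996, 0.093, 0.0, 0.0]
ft_force: [-1.1, -0.0, 5.8]
finger_gap: 0.702
grasp_force: 30.0
```

```bash
python3 -m pendant '[[0,0,-0.3,0,1],[0,0,-0.6,0,1],[0,0,-1,0,1],[0,0,-1.5,0,1],[0,0,-2,0,1],[0,0,-3,0,1],[0,0,-4,0,1],[0,0,-5,0,1],[0,0,-6,0,1],[0,0,-6,0,1],[0,0,-6,0,1]]'
python3 - <<'E'
from h import *
im,d=grab('side');cv2.imwrite('pics/lift.png',cv2.resize(im[120:320,220:480,::-1],(780,600)))
P=cloud('side',d)
q=P[blob(P,(619,-84),80,20,36)];print(len(q),rect(q[:,:2]))
E
python3 to.py 613.7 267.5 117 -1.3
```

```text
time_s: 4.6
ee_pos: [619.8, -83.9, 118.1]
ee_rot: [0.996, 0.093, 0.001, 0.0]
ft_force: [-0.5, -0.4, -1.1]
finger_gap: 0.707
grasp_force: 30.0
285 [619.1 -85.5 122.7  68.    8.9]
shift [  5.99 -34.62  -0.  ] turn 0.21 q6 after ~ 2.0 tilt [ 7.e-04  3.e-04 -1.e+00] pos [619.2 -83.8 117. ] t 4.7
```

View pics/lift.png

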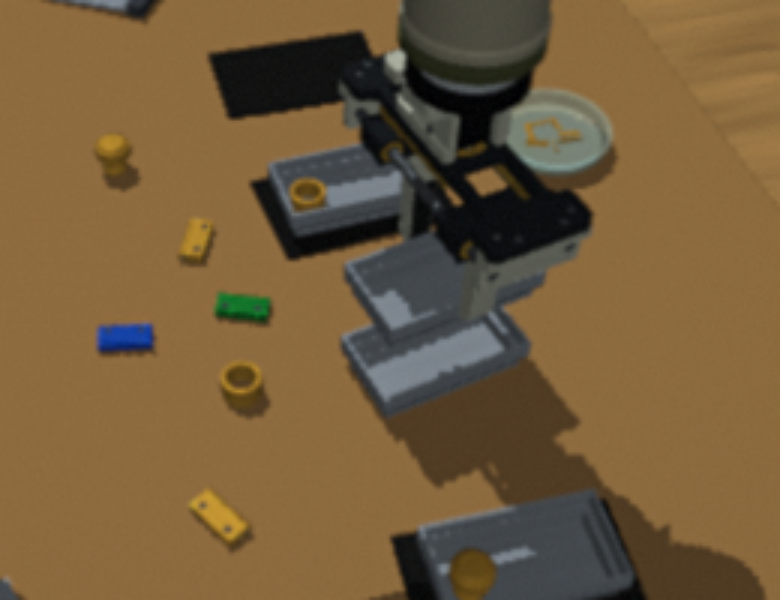

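The top tray is lifted and level, and the lower one stays put at about (145,120) of its old place. I carry it to the mat.

```bash
python3 -m pendant '[[0.2,-1,-0.5,0.02,1],[0.5,-3,-1,0.04,1],[1,-6,-1,0.08,1],[1.5,-9,-1,0.12,1],[2.1,-12,-1,0.16,1],[2.6,-15,-1,0.21,1],[3.1,-18,-1,0.21,1],[3.6,-21,-1,0.21,1],[4.2,-24,-1,0.21,1],[4.7,-27,-1,0.21,1],[5.2,-30,-1,0.21,1],[5.6,-32.5,-1,0.21,1],[5.9,-34,-1,0.21,1],[6,-34.6,-0.5,0.21,1],[6,-34.6,0,0.21,1],[6,-34.6,0,0.21,1],[6,-34.6,0,0.21,1]]'
python3 to.py 613.7 267.5 45.8 -1.3
```

```text
time_s: 6.07
ee_pos: [613.3, 265.5, 115.3]
ee_rot: [1.0, -0.012, -0.001, 0.001]
ft_force: [-0.3, 0.3, -0.0]
finger_gap: 0.707
grasp_force: 30.0
shift [ 0.05 -0.21  6.95] turn -0.002 q6 after ~ 2.0 tilt [-0.002   0.0013 -1.    ] pos [613.3 265.5 115.3] t 6.1
```

```bash
python3 -m pendant '[[0,-0.2,1.5,0,1],[0,-0.2,3,0,1],[0,-0.2,4.5,0,1],[0,-0.2,5.5,0,1],[0,-0.2,6.2,0,1],[0,-0.2,6.5,0,1],[0,-0.2,6.7,0,1],[0,-0.2,6.85,0,1],[0,-0.2,6.95,0,1],[0,-0.2,6.95,0,1],[0,-0.2,6.95,0,1]]'
```

```text
time_s: 6.98
ee_pos: [614.2, 269.6, 47.9]
ee_rot: [1.0, -0.012, 0.001, -0.0]
ft_force: [0.4, -0.7, -0.3]
finger_gap: 0.703
grasp_force: 30.0
```

```bash
python3 -m pendant '[[0,0,0.05,0,1],[0,0,0.1,0,1],[0,0,0.1,0,1],[0,0,0.1,0,1]]';python3 -m pendant '[[0,0,0.05,0,1],[0,0,0.1,0,1],[0,0,0.1,0,1],[0,0,0.1,0,1]]'
```

```text
time_s: 7.32
ee_pos: [613.7, 269.4, 46.2]
ee_rot: [1.0, -0.012, -0.0, 0.0]
ft_force: [0.2, -0.3, -1.4]
finger_gap: 0.706
grasp_force: 30.0
time_s: 7.65
ee_pos: [613.8, 269.4, 45.3]
ee_rot: [1.0, -0.012, 0.0, -0.0]
ft_force: [-0.5, -0.7, 0.4]
finger_gap: 0.702
grasp_force: 30.0
```

```bash
python3 -m pendant '[[0,0,0.05,0,1],[0,0,0.1,0,1],[0,0,0.1,0,1],[0,0,0.1,0,1]]'
```

```text
time_s: 7.98
ee_pos: [614.0, 269.4, 45.3]
ee_rot: [1.0, -0.012, 0.0, -0.0]
ft_force: [-4.3, -1.1, 8.5]
finger_gap: 0.708
grasp_force: 30.0
```

Contact shows 8.5 N. I release, rise and check from above.

```bash
python3 -m pendant '[[0,0,-0.05,0,1],[0,0,-0.05,0,0.2],[0,0,-0.05,0,-0.3],[0,0,-0.05,0,-1],[0,0,-0.05,0,-1],[0,0,-0.05,0,-1],[0,0,-2,0,-1],[0,0,-5,0,-1],[0,0,-8,0,-1],[-4,0,-11,0,-1],[-8,0,-14,0,-1],[-11,3,-16,0,-1],[-14,6,-16,0,-1],[-16,8,-16,0,-1],[-18,8.5,-16,0,-1],[-18,8.5,-16,0,-1],[-18,8.5,-16,0,-1]]'
cat > look.py <<'E'
from h import *
import sys
for n in('top','side'):
    im,d=grab(n);P=cloud(n,d);cv2.imwrite(f'pics/{n}_{sys.argv[1]}.png',im[:,:,::-1])
    for k,xy,r,lo,hi in [('ferr',(478,-72),25,10,24),('knob',(430,185),25,14,40),('hingeA',(477,80),28,4,15),('hingeB',(438,-173),28,4,15),
      ('Tf',(610,96),70,20,36),('Tk',(614,-264),70,20,36),('lower',(619,-84),70,20,36),('Ttop',(614,268),70,20,36)]:
        q=P[blob(P,xy,r,lo,hi)]
        if len(q)>20: print(n,k,len(q),rect(q[:,:2]),'z',np.percentile(q[:,2],[50,95]).round(1))
E
python3 look.py b; python3 to.py 430 185.5 120 0
```

```text
time_s: 9.4
ee_pos: [431.3, 188.3, 204.4]
ee_rot: [1.0, -0.012, 0.001, -0.0]
ft_force: [0.3, -0.3, -0.6]
finger_gap: 1.001
grasp_force: 0.0
top ferr 104 [478.1 -71.1  28.3  28.   -7.7] z [17.6 19.6]
top hingeA 228 [478.1  81.2  40.5  19.8  64.7] z [ 8.8 10.6]
top hingeB 239 [ 438.5 -172.8   41.3   20.   -62. ] z [ 8.5 10.5]
top Tf 550 [611.3  96.  121.1  66.6   1.7] z [28.9 32.5]
top Tk 804 [ 614.4 -264.4  121.4   67.4   -2.3] z [29.7 35. ]
top lower 412 [620.2 -84.1 121.1  66.7  10.7] z [26.9 29.3]
top Ttop 642 [614.5 269.9 120.8  67.3  -1.3] z [28.7 32.5]
side ferr 100 [477.3 -73.2  29.9  29.7 -51. ] z [15.7 18.7]
side knob 100 [430.1 183.6  27.1  24.7  24.7] z [26.4 30.6]
side hingeA 108 [477.3  81.4  43.3  19.   64.2] z [7.5 9.7]
side hingeB 175 [ 436.4 -174.4   40.9   20.4  -63. ] z [7.5 9.7]
side Tf 474 [609.7  95.8 121.1  72.4   2.3] z [26.1 31.1]
side Tk 834 [ 613.7 -264.6  120.7   69.    -2.1] z [28.9 34.8]
side lower 405 [619.1 -84.2 121.7  68.6  10.9] z [25.1 28.4]
side Ttop 358 [613.1 270.5 120.7  74.5  -2. ] z [26.4 31.5]
shift [-0.25  0.34  8.45] turn -0.023 q6 after ~ 1.98 tilt [ 1.2e-03 -5.0e-04 -1.0e+00] pos [432.5 188.8 204.5] t 9.5
```

View pics/side_b.png

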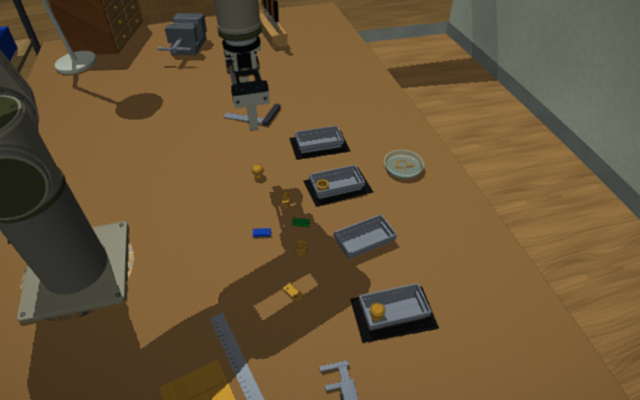

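The side view shows the top tray standing on the mat at (320,140) and the lower tray unchanged at (365,235). Measured centre is (614,270), 2.5 mm off the mat centre. Next is the knob, with yaw 90.

```bash
python3 -m pendant '[[0,0,2,-0.12,-1],[0,0,4,-0.24,-1],[0,0,6,-0.36,-1],[0,0,7,-0.48,-1],[-0.1,0.2,8,-0.6,-1],[-0.1,0.2,8,-0.72,-1],[-0.1,0.2,8,-0.84,-1],[-0.1,0.2,8,-0.96,-1],[-0.1,0.2,8,-1.08,-1],[-0.1,0.2,8,-1.2,-1],[-0.1,0.2,8,-1.32,-1],[-0.1,0.2,8,-1.44,-1],[-0.1,0.2,8,-1.56,-1],[-0.1,0.2,8,-1.59,-1],[-0.1,0.2,8,-1.59,-1],[-0.1,0.2,8,-1.59,-1]]'
python3 to.py 431 186.5 36 90
```

```text
time_s: 10.83
ee_pos: [431.4, 186.9, 123.9]
ee_rot: [0.709, 0.705, -0.0, -0.0]
ft_force: [-0.6, 0.1, -0.1]
finger_gap: 0.995
grasp_force: 0.0
shift [-0.04 -0.03  8.79] turn -0.005 q6 after ~ 0.41 tilt [-1.e-04 -5.e-04 -1.e+00] pos [431.4 186.9 123.9] t 10.8
```

```bash
python3 -m pendant '[[0,0,2.5,0,-1],[0,0,5,0,-1],[0,0,7,0,-0.5],[0,0,8.2,0,0],[0,0,8.8,0,0.2],[0,0,8.8,0,0.25],[0,0,8.8,0,0.3],[0,0,8.8,0,0.35],[0,0,8.8,0,0.4],[0,0,8.8,0,0.5],[0,0,8.8,0,0.7],[0,0,8.8,0,1],[0,0,8.8,0,1],[0,0,8.8,0,1]]'
python3 -m pendant '[[0,0,-0.5,0,1],[0,0,-1.5,0,1],[0,0,-3,0,1],[0,0,-5,0,1],[0,0,-7,0,1],[0,0,-9,0,1],[0,0,-9,0,1]]'
python3 to.py 630.4 -265 126 88.1
```

```text
time_s: 12.0
ee_pos: [431.1, 186.7, 36.6]
ee_rot: [0.709, 0.706, 0.0, 0.0]
ft_force: [0.3, 0.1, 4.0]
finger_gap: 0.307
grasp_force: 30.0
time_s: 12.58
ee_pos: [433.4, 187.4, 131.3]
ee_rot: [0.709, 0.706, 0.003, 0.002]
ft_force: [0.5, -0.1, -0.6]
finger_gap: 0.31
grasp_force: 30.0
shift [-45.16  19.88   0.57] turn 0.029 q6 after ~ -0.36 tilt [ 0.0022  0.0068 -1.    ] pos [433.4 187.4 131.3] t 12.6
```

```bash
python3 -m pendant '[[-1,0.4,0,0,1],[-3,1.3,0,0,1],[-6,2.6,0,0,1],[-9,4,0,0,1],[-12,5.3,0,0,1],[-15,6.6,0,0,1],[-18,7.9,0,0,1],[-21,9.2,0,0,1],[-24,10.6,0,0,1],[-27,11.9,0,0,1],[-30,13.2,0,0.03,1],[-33,14.5,0,0.03,1],[-36,15.8,0,0.03,1],[-39,17.2,0,0.03,1],[-42,18.5,0,0.03,1],[-44,19.4,0,0.03,1],[-45.1,19.9,0,0.03,1],[-45.1,19.9,0,0.03,1],[-45.1,19.9,0,0.03,1]]'
python3 - <<'E'
from h import *
im,d=grab('side');cv2.imwrite('pics/kn.png',cv2.resize(im[200:360,310:510,::-1],(750,600)))
E
python3 to.py 630.4 -265 43 88.1
```

```text
time_s: 14.17
ee_pos: [626.6, -265.9, 124.0]
ee_rot: [0.72, 0.694, -0.0, -0.001]
ft_force: [0.6, 0.5, -0.3]
finger_gap: 0.312
grasp_force: 30.0
shift [-0.    0.39  8.14] turn -0.001 q6 after ~ -0.36 tilt [ 0.0014 -0.0025 -1.    ] pos [ 626.7 -265.   124.4] t 14.2
```

View pics/kn.png

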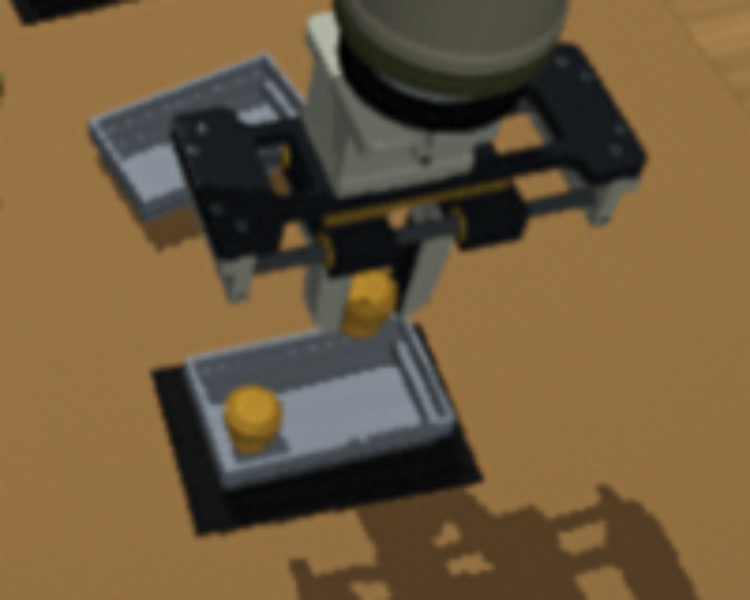

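The knob hangs upright between the fingers at (370,300), and the tray's far end is free. I lower it and release with a small opening.

```bash
python3 -m pendant '[[0,0.2,2,0,1],[0,0.4,4,0,1],[0,0.4,6,0,1],[0,0.4,7,0,1],[0,0.4,7.6,0,1],[0,0.4,8,0,1],[0,0.4,8.15,0,1],[0,0.4,8.15,0,1],[0,0.4,8.15,0,1],[0,0.4,8.15,0,1]]'
```

```text
time_s: 15.05
ee_pos: [632.7, -265.7, 45.9]
ee_rot: [0.719, 0.695, 0.0, 0.001]
ft_force: [0.2, -0.5, -1.1]
finger_gap: 0.308
grasp_force: 30.0
```

```bash
python3 -m pendant '[[0,0,0.1,0,1],[0,0,0.1,0,1],[0,0,0.1,0,1]]'; python3 to.py 630.4 -265 42.5 88.1
```

```text
time_s: 15.3
ee_pos: [632.0, -265.4, 43.8]
ee_rot: [0.719, 0.695, 0.0, 0.0]
ft_force: [0.1, 0.2, -1.2]
finger_gap: 0.309
grasp_force: 30.0
shift [ 0.04 -0.17  0.13] turn -0.001 q6 after ~ -0.36 tilt [-1.e-04  3.e-04 -1.e+00] pos [ 632.  -265.4   43.8] t 15.3
```

```bash
python3 -m pendant '[[0,-0.17,0.1,0,1],[0,-0.17,0.1,0,1],[0,-0.17,0.1,0,1],[0,-0.17,0.1,0,0.3],[0,-0.17,0.1,0,0.28],[0,-0.17,0.1,0,0.28],[0,-0.17,0.1,0,0.28],[0,-0.17,0.1,0,0.28],[0,-0.17,-0.5,0,0.28],[0,-0.17,-2,0,0.28],[0,-0.17,-5,0,0],[0,-0.17,-8,0,-0.5],[0,-0.17,-10,0,-1],[0,-0.17,-10,0,-1]]'; python3 to.py 477.8 -72 120 90
```

```text
time_s: 16.47
ee_pos: [633.7, -267.0, 152.5]
ee_rot: [0.719, 0.695, 0.002, 0.005]
ft_force: [0.7, -0.5, 2.3]
finger_gap: 0.597
grasp_force: 0.0
shift [ 18.98 -16.27   2.99] turn -0.034 q6 after ~ -0.15 tilt [-0.0048  0.0102 -0.9999] pos [ 633.7 -267.   152.5] t 16.5
```

```bash
python3 -m pendant '[[3,-2.5,0,0,-1],[6,-5,0,0,-1],[9,-7.7,0.5,0,-1],[12,-10.3,1,0,-1],[15,-12.9,1.5,0,-1],[17.5,-15,2,0,-1],[19,-16.3,3,-0.05,-1],[19,-16.3,3,-0.05,-1],[19,-16.3,3,-0.05,-1],[19,-16.3,3,-0.05,-1],[19,-16.3,3,-0.05,-1]]'
python3 look.py c | grep -E 'Tk|top'; python3 to.py 477.8 -72 33 91.7
```

```text
time_s: 17.38
ee_pos: [475.1, -70.8, 114.7]
ee_rot: [0.702, 0.712, 0.0, 0.001]
ft_force: [0.8, -0.1, -0.2]
finger_gap: 0.998
grasp_force: 0.0
top hingeA 230 [477.9  81.2  40.5  19.8  63.7] z [ 8.9 10.7]
top hingeB 237 [ 438.5 -172.7   40.9   19.9  -61.4] z [ 8.6 10.5]
top Tf 552 [611.6  96.2 121.9  66.4   1.9] z [29.  32.6]
top Ttop 642 [614.4 270.  120.9  68.1  -1.7] z [29.  32.5]
side Tk 1023 [ 614.  -264.4  121.    69.2   -1.9] z [29.5 35.1]
side Ttop 185 [639.9 268.6  71.5  67.   88.7] z [26.6 31.6]
shift [-0.12  0.29  8.13] turn -0.015 q6 after ~ -0.18 tilt [-4.0e-04  1.1e-03 -1.0e+00] pos [474.8 -70.8 114.3] t 17.5
```

View pics/side_c.png

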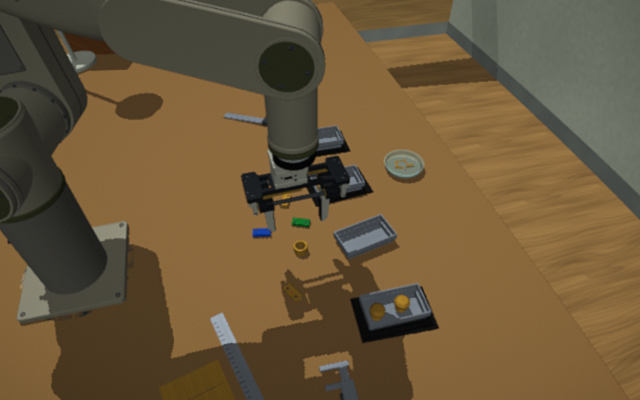

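The knob stands in its tray at (402,301). Now the ferrule, which is clear of the green hinge.

```bash
python3 -m pendant '[[0,0.1,2.5,0,-0.5],[-0.1,0.3,5,-0.015,-0.2],[-0.1,0.3,6.5,-0.015,0],[-0.1,0.3,7.6,-0.015,0.1],[-0.1,0.3,8.1,-0.015,0.2],[-0.1,0.3,8.1,-0.015,0.25],[-0.1,0.3,8.1,-0.015,0.3],[-0.1,0.3,8.1,-0.015,0.35],[-0.1,0.3,8.1,-0.015,0.4],[-0.1,0.3,8.1,-0.015,0.5],[-0.1,0.3,8.1,-0.015,0.7],[-0.1,0.3,8.1,-0.015,1],[-0.1,0.3,8.1,-0.015,1],[-0.1,0.3,8.1,-0.015,1]]'
python3 -m pendant '[[0,0,-0.5,0,1],[0,0,-1.5,0,1],[0,0,-3,0,1],[0,0,-5,0,1],[0,0,-7,0,1],[0,0,-9,0,1],[0,0,-9,0,1],[0,0,-9,0,1]]'
python3 to.py 626.5 96.5 120 91.7
```

```text
time_s: 18.65
ee_pos: [477.6, -71.0, 33.6]
ee_rot: [0.696, 0.718, 0.0, 0.001]
ft_force: [-1.1, 0.3, 6.7]
finger_gap: 0.308
grasp_force: 30.0
time_s: 19.32
ee_pos: [477.9, -71.1, 124.3]
ee_rot: [0.696, 0.718, 0.001, 0.001]
ft_force: [-0.4, -0.1, -1.1]
finger_gap: 0.312
grasp_force: 30.0
shift [16.29 15.37  0.46] turn 0.001 q6 after ~ 0.12 tilt [-9.0e-04  3.2e-03 -1.0e+00] pos [477.9 -71.1 124.3] t 19.3
```

```bash
python3 -m pendant '[[1,1,0,0,1],[3,2.8,0,0,1],[5,4.7,0,0,1],[7,6.6,0,0,1],[9,8.5,0,0,1],[11,10.4,0,0,1],[13,12.3,0,0,1],[15,14.2,0,0,1],[16.3,15.4,0.5,0,1],[16.3,15.4,1,0,1],[16.3,15.4,1,0,1],[16.3,15.4,1,0,1],[16.3,15.4,1,0,1]]'
python3 to.py 626.5 96.5 41 91.7
```

```text
time_s: 20.4
ee_pos: [624.7, 96.0, 111.8]
ee_rot: [0.696, 0.718, -0.001, -0.001]
ft_force: [0.2, 0.1, -0.7]
finger_gap: 0.306
grasp_force: 30.0
shift [0.04 0.2  7.08] turn 0.001 q6 after ~ 0.12 tilt [-3.0e-04 -1.8e-03 -1.0e+00] pos [624.7  96.  111.8] t 20.4
```

```bash
python3 -m pendant '[[0,0.1,2,0,1],[0,0.1,4,0,1],[0,0.1,5.5,0,1],[0,0.1,6.3,0,1],[0,0.1,6.8,0,1],[0,0.1,7,0,1],[0,0.1,7.1,0,1],[0,0.1,7.1,0,1],[0,0.1,7.1,0,1],[0,0.1,7.1,0,1],[0,0.1,7.1,0,1]]'; python3 to.py 626.5 96.5 40 91.7
```

```text
time_s: 21.32
ee_pos: [627.2, 97.0, 42.4]
ee_rot: [0.696, 0.718, 0.0, 0.0]
ft_force: [-0.1, 0.2, -0.2]
finger_gap: 0.311
grasp_force: 30.0
shift [-0.04 -0.07  0.24] turn 0.001 q6 after ~ 0.12 tilt [ 1.0e-04  1.1e-03 -1.0e+00] pos [627.2  97.   42.4] t 21.3
```

```bash
python3 -m pendant '[[0,0,0.15,0,1],[0,0,0.2,0,1],[0,0,0.2,0,1],[0,0,0.2,0,0.3],[0,0,0.2,0,0.28],[0,0,0.2,0,0.28],[0,0,0.2,0,0.28],[0,0,0.2,0,0.28],[0,0,-0.5,0,0.28],[0,0,-2,0,0.28],[0,0,-5,0,0],[0,0,-7,0,-0.5],[0,0,-8,0,-1],[0,0,-8,0,-1],[0,0,-8,0,-1]]'; python3 to.py 477.3 80.8 110 64
```

```text
time_s: 22.57
ee_pos: [627.0, 96.9, 121.9]
ee_rot: [0.696, 0.718, 0.0, 0.0]
ft_force: [0.4, -0.1, -0.9]
finger_gap: 0.668
grasp_force: 0.0
shift [ -1.15 -15.01   1.17] turn 0.485 q6 after ~ 0.62 tilt [ 0.      0.0011 -1.    ] pos [627.   96.9 121.9] t 22.6
```

```bash
python3 -m pendant '[[-0.2,-3,0,0.1,-1],[-0.5,-6,0,0.2,-0.5],[-0.7,-9,0.3,0.3,-0.2],[-1,-12,0.6,0.4,0],[-1.1,-14,1,0.485,0],[-1.15,-15,1.2,0.485,0],[-1.15,-15,1.2,0.485,0],[-1.15,-15,1.2,0.485,0],[-1.15,-15,1.2,0.485,0],[-1.15,-15,1.2,0.485,0]]'
python3 look.py d | grep -E 'Tf|Ttop|Tk|low'; python3 to.py 477.5 81 27.5 64
```

```text
time_s: 23.4
ee_pos: [477.9, 80.8, 109.5]
ee_rot: [0.848, 0.53, 0.0, 0.0]
ft_force: [-0.3, -0.6, -0.3]
finger_gap: 0.502
grasp_force: 0.0
top Tk 943 [ 614.5 -264.4  121.4   67.7   -2.2] z [30.1 35.2]
top lower 403 [620.1 -84.1 121.   66.8  10.6] z [27.3 29.6]
side Tf 531 [609.6  95.7 122.5  71.7   1. ] z [25.3 31.2]
side Tk 1030 [ 614.  -264.5  120.6   70.1   -1.4] z [29.7 35.1]
side lower 419 [619.  -84.2 122.4  70.2  11. ] z [25.2 28.4]
side Ttop 151 [621.1 270.  104.5  72.2  -2.5] z [26.4 31. ]
shift [ 0.   -0.04  8.21] turn -0.0 q6 after ~ 0.62 tilt [ 1.e-04  1.e-04 -1.e+00] pos [477.8  80.8 109.6] t 23.5
```

View pics/top_d.png

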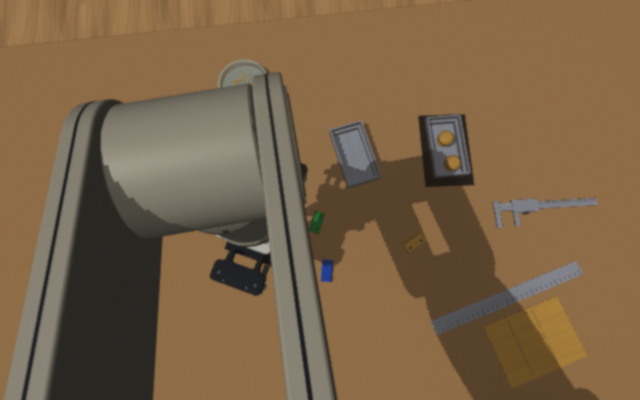

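The knob tray holds both knobs, at (446,138) and (454,163). The arm hides the ferrule tray here, but the side data show it unmoved. I grip hinge A.

```bash
python3 -m pendant '[[0,0,2.5,0,0],[0,0,5,0,0],[0,0,6.7,0,0],[0,0,7.6,0,0],[0,0,8,0,0],[0,0,8.2,0,0],[0,0,8.2,0,0],[0,0,8.2,0,0.2],[0,0,8.2,0,0.35],[0,0,8.2,0,0.5],[0,0,8.2,0,0.6],[0,0,8.2,0,1],[0,0,8.2,0,1],[0,0,8.2,0,1]]'
python3 -m pendant '[[0,0,-0.5,0,1],[0,0,-1.5,0,1],[0,0,-3,0,1],[0,0,-5,0,1],[0,0,-7,0,1],[0,0,-9,0,1],[0,0,-9,0,1],[0,0,-9,0,1]]'
python3 to.py 591.8 270.3 110 88.5
```

```text
time_s: 24.67
ee_pos: [477.6, 80.8, 28.1]
ee_rot: [0.848, 0.53, 0.0, 0.0]
ft_force: [-0.8, 0.3, 4.7]
finger_gap: 0.204
grasp_force: 30.0
time_s: 25.33
ee_pos: [478.2, 80.9, 119.3]
ee_rot: [0.848, 0.53, 0.001, 0.001]
ft_force: [-1.2, -0.0, -0.9]
finger_gap: 0.206
grasp_force: 30.0
shift [22.    1.89  0.97] turn -0.428 q6 after ~ 0.45 tilt [ 0.0017  0.0029 -1.    ] pos [478.2  80.9 119.3] t 25.3
```

```bash
python3 -m pendant '[[1,0.1,0,0,1],[3,0.3,0,-0.1,1],[6,0.5,0,-0.2,1],[9,0.8,0,-0.3,1],[12,1,0,-0.4,1],[15,1.3,0,-0.428,1],[18,1.6,0,-0.428,1],[20.5,1.8,0.5,-0.428,1],[22,1.9,1,-0.428,1],[22,1.9,1,-0.428,1],[22,1.9,1,-0.428,1],[22,1.9,1,-0.428,1],[22,1.9,1,-0.428,1]]'
python3 to.py 591.8 270.3 36 88.5
```

```text
time_s: 26.42
ee_pos: [590.1, 269.4, 107.0]
ee_rot: [0.716, 0.698, -0.001, -0.0]
ft_force: [-0.6, 0.6, -0.5]
finger_gap: 0.201
grasp_force: 30.0
shift [0.09 0.18 7.1 ] turn -0.0 q6 after ~ 0.45 tilt [-6.0e-04 -1.2e-03 -1.0e+00] pos [590.1 269.4 107. ] t 26.4
```

```bash
python3 -m pendant '[[0,0.1,2,0,1],[0,0.1,4,0,1],[0,0.1,5.5,0,1],[0,0.1,6.3,0,1],[0,0.1,6.8,0,1],[0,0.1,7,0,1],[0,0.1,7.1,0,1],[0,0.1,7.1,0,1],[0,0.1,7.1,0,1],[0,0.1,7.1,0,1],[0,0.1,7.1,0,1]]'; python3 to.py 591.8 270.3 35 88.5
```

```text
time_s: 27.33
ee_pos: [592.1, 270.3, 37.3]
ee_rot: [0.716, 0.698, 0.0, 0.0]
ft_force: [0.1, -0.9, -0.4]
finger_gap: 0.207
grasp_force: 30.0
shift [-0.   -0.03  0.23] turn 0.0 q6 after ~ 0.45 tilt [ 4.e-04  1.e-03 -1.e+00] pos [592.1 270.3  37.3] t 27.3
```

```bash
python3 -m pendant '[[0,0,0.1,0,1],[0,0,0.15,0,1],[0,0,0.15,0,1],[0,0,0.15,0,0.55],[0,0,0.15,0,0.52],[0,0,0.15,0,0.52],[0,0,0.15,0,0.52],[0,0,0.15,0,0.52],[0,0,-0.3,0,0.52],[0,0,-1.5,0,0.52],[0,0,-4,0,0.5],[0,0,-7,0,0],[0,0,-8,0,0],[0,0,-8,0,0],[0,0,-8,0,0]]'; python3 to.py 437.8 -173.2 115 117.5
```

```text
time_s: 28.58
ee_pos: [592.3, 270.4, 117.8]
ee_rot: [0.716, 0.698, 0.001, 0.0]
ft_force: [0.4, -0.2, -0.2]
finger_gap: 0.473
grasp_force: 0.0
shift [-44.75 -14.3    0.21] turn -0.506 q6 after ~ -0.86 tilt [ 9.0e-04  2.2e-03 -1.0e+00] pos [592.3 270.4 117.8] t 28.6
```

```bash
python3 -m pendant '[[-2,-0.6,0,0,0],[-5,-1.6,0,-0.1,0],[-8.5,-2.7,0,-0.2,0],[-12,-3.8,0,-0.3,0],[-15.5,-5,0,-0.4,0],[-19,-6.1,0,-0.5,0],[-22.5,-7.2,0,-0.506,0],[-26,-8.3,0,-0.506,0],[-29.5,-9.4,0,-0.506,0],[-33,-10.5,0,-0.506,0],[-36.5,-11.7,0,-0.506,0],[-40,-12.8,0,-0.506,0],[-43,-13.7,0,-0.506,0],[-44.8,-14.3,0,-0.506,0],[-44.8,-14.3,0,-0.506,0],[-44.8,-14.3,0,-0.506,0],[-44.8,-14.3,0,-0.506,0],[-44.8,-14.3,0,-0.506,0]]'
python3 look.py e | grep -E 'Tf|Ttop|Tk|low|hing'; python3 to.py 437.8 -173.2 27.5 117.5
```

```text
time_s: 30.08
ee_pos: [437.0, -172.8, 115.8]
ee_rot: [0.518, 0.855, 0.0, -0.001]
ft_force: [-0.6, -0.0, 0.6]
finger_gap: 0.5
grasp_force: 0.0
top hingeB 239 [ 438.7 -172.9   40.8   19.9  -62. ] z [ 8.8 10.5]
top Tf 637 [611.3  96.  121.   66.4   1.8] z [26.6 32.5]
top Tk 815 [ 614.6 -264.5  121.2   67.3   -1.6] z [30.6 35.4]
top lower 404 [620.1 -83.9 121.4  66.9  11. ] z [27.2 30. ]
top Ttop 638 [614.4 269.7 121.   67.2  -1.3] z [29.1 32.5]
side hingeB 172 [ 436.6 -173.8   40.4   19.4  -63.9] z [7.5 9.6]
side Tf 447 [610.5  95.6 121.3  70.3   2.5] z [25.  31.2]
side Tk 1000 [ 613.9 -264.8  121.    69.9   -1.6] z [29.7 35.1]
side lower 414 [619.  -84.2 123.6  70.4  11.5] z [25.3 28.6]
side Ttop 243 [629.3 269.7  89.7  72.4  -1.9] z [26.3 31.3]
shift [-0.06  0.03  8.88] turn 0.002 q6 after ~ -0.86 tilt [ 7.e-04 -2.e-04 -1.e+00] pos [ 437.3 -172.9  116.3] t 30.2
```

View pics/top_e.png

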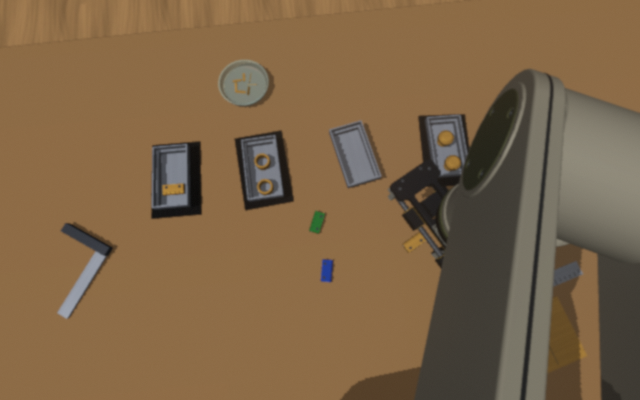

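All good so far. Hinge A lies in its tray at (173,189), and both ferrules are at (262,161) and (265,187). Now I grip hinge B.

```bash
python3 -m pendant '[[0,0,2.5,0,0],[0,0,5,0,0],[0,0,7,0,0],[0,0,8.2,0,0],[0,0,8.7,0,0],[0,0,8.8,0,0],[0,0,8.8,0,0],[0,0,8.8,0,0.2],[0,0,8.8,0,0.35],[0,0,8.8,0,0.5],[0,0,8.8,0,0.6],[0,0,8.8,0,1],[0,0,8.8,0,1],[0,0,8.8,0,1]]'
python3 -m pendant '[[0,0,-0.5,0,1],[0,0,-1.5,0,1],[0,0,-3,0,1],[0,0,-5,0,1],[0,0,-7,0,1],[0,0,-9,0,1],[0,0,-9,0,1],[0,0,-9,0,1]]'
python3 to.py 635.5 269.5 110 88.5
```

```text
time_s: 31.35
ee_pos: [437.4, -174.3, 29.2]
ee_rot: [0.519, 0.855, -0.0, 0.0]
ft_force: [-0.9, -0.5, 6.1]
finger_gap: 0.204
grasp_force: 30.2
time_s: 32.02
ee_pos: [438.1, -174.5, 120.2]
ee_rot: [0.519, 0.855, 0.0, 0.002]
ft_force: [0.8, 0.5, -1.7]
finger_gap: 0.206
grasp_force: 30.1
shift [30.27 38.01  1.01] turn 0.506 q6 after ~ 0.43 tilt [-0.0028  0.002  -1.    ] pos [ 438.1 -174.5  120.2] t 32.0
```

```bash
python3 -m pendant '[[1,1.3,0,0,1],[3,3.8,0,0.1,1],[5,6.3,0,0.2,1],[7,8.8,0,0.3,1],[9,11.3,0,0.4,1],[11,13.8,0,0.506,1],[13,16.3,0,0.506,1],[15,18.8,0,0.506,1],[17,21.3,0,0.506,1],[19,23.9,0,0.506,1],[21,26.4,0,0.506,1],[23,28.9,0,0.506,1],[25,31.4,0,0.506,1],[27,33.9,0,0.506,1],[29,36.4,0.5,0.506,1],[30.3,38,1,0.506,1],[30.3,38,1,0.506,1],[30.3,38,1,0.506,1],[30.3,38,1,0.506,1],[30.3,38,1,0.506,1]]'
python3 to.py 635.5 269.5 37 88.5
```

```text
time_s: 33.68
ee_pos: [633.7, 269.0, 108.0]
ee_rot: [0.717, 0.698, -0.001, -0.0]
ft_force: [0.0, 0.2, -0.0]
finger_gap: 0.206
grasp_force: 30.1
shift [0.06 0.18 7.1 ] turn -0.001 q6 after ~ 0.43 tilt [-7.0e-04 -1.1e-03 -1.0e+00] pos [633.7 269.  108. ] t 33.7
```

```bash
python3 -m pendant '[[0,0.1,2,0,1],[0,0.1,4,0,1],[0,0.1,5.5,0,1],[0,0.1,6.3,0,1],[0,0.1,6.8,0,1],[0,0.1,7,0,1],[0,0.1,7.1,0,1],[0,0.1,7.1,0,1],[0,0.1,7.1,0,1],[0,0.1,7.1,0,1],[0,0.1,7.1,0,1]]'; python3 to.py 635.5 269.5 36 88.5
```

```text
time_s: 34.6
ee_pos: [635.7, 270.4, 38.4]
ee_rot: [0.716, 0.698, 0.001, 0.0]
ft_force: [-0.3, 0.9, -0.3]
finger_gap: 0.206
grasp_force: 30.1
shift [-0.09 -0.02  0.24] turn 0.0 q6 after ~ 0.43 tilt [ 4.0e-04  1.1e-03 -1.0e+00] pos [635.7 270.4  38.4] t 34.6
```

Release, then rise and move back clear of the view.

```bash
python3 -m pendant '[[0,0,0.1,0,1],[0,0,0.15,0,1],[0,0,0.15,0,1],[0,0,0.15,0,0.55],[0,0,0.15,0,0.52],[0,0,0.15,0,0.52],[0,0,0.15,0,0.52],[0,0,0.15,0,0.52],[0,0,-0.3,0,0.52],[0,0,-1.5,0,0.52],[0,0,-4,0,0.5],[0,0,-7,0,0],[0,0,-10,0,0],[0,-4,-13,0,0],[0,-8,-13,0,0],[0,-12,-13,0,0],[0,-15,-13,0,0],[4,-18,-13,0,0],[8,-20,-13,0,0],[8,-20,-13,0,0]]'
python3 -m pendant '[[-4,0,0,0,0],[-8,0,0,0,0],[-12,0,0,0,0],[-16,0,0,0,0],[-20,0,0,0,0],[-24,0,0,0,0],[-28,0,0,0,0],[-32,0,0,0,0],[-36,0,0,0,0],[-40,0,0,0,0],[-44,0,0,0,0],[-48,0,0,0,0],[-52,0,0,0,0],[-52,0,0,0,0],[-52,0,0,0,0],[-52,0,0,0,0]]'
python3 look.py f | grep -E 'Tf|Ttop|Tk|low'
```

```text
time_s: 36.27
ee_pos: [434.7, 359.1, 169.6]
ee_rot: [0.715, 0.699, 0.001, -0.001]
ft_force: [0.5, -0.2, 1.3]
finger_gap: 0.497
grasp_force: 0.0
time_s: 37.6
ee_pos: [423.9, -164.6, 168.3]
ee_rot: [0.717, 0.697, 0.0, 0.0]
ft_force: [0.5, -0.3, 0.6]
finger_gap: 0.498
grasp_force: 0.0
top Tf 643 [611.3  95.9 121.3  66.5   2. ] z [26.5 32.5]
top Tk 582 [ 631.1 -264.8   88.8   67.3   -1.6] z [30.3 35.4]
top lower 406 [620.  -84.  120.9  66.7  10.7] z [27.2 29.7]
top Ttop 641 [614.6 270.  121.2  68.   -1.4] z [29.  32.6]
side Tf 358 [609.9  96.  121.3  71.5   1.9] z [25.7 31.1]
side Tk 1020 [ 614.1 -264.6  121.3   69.2   -1.7] z [29.5 35. ]
side lower 402 [618.8 -84.2 122.   69.4  10.9] z [25.5 28.8]
side Ttop 318 [616.  269.5 115.5  73.   -2.1] z [26.6 30.9]
```

View pics/top_f.png

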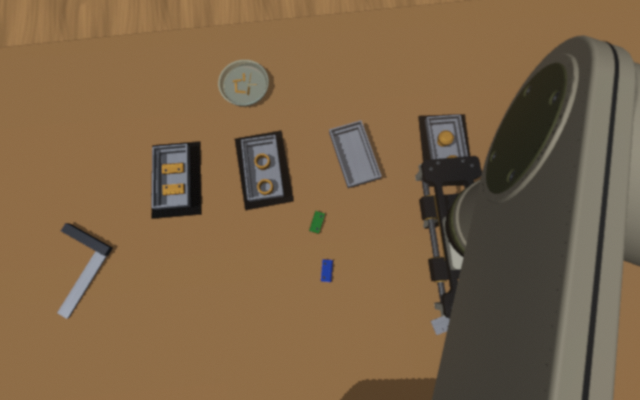

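View pics/side_f.png

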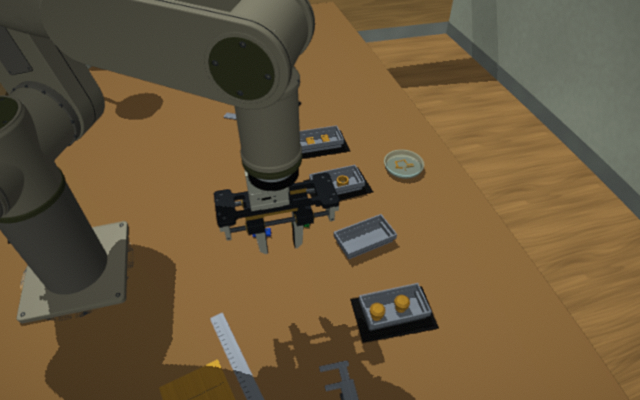

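The pictures show both hinges in the new tray at (173,169) and (173,189), and two ferrules at (262,161) and (265,187). Two knobs are in the knob tray, at (377,310) and (402,301) in the side view. The trays have not moved and the gripper is clear of everything, so I hand in.

```bash
python3 -c "
from workcell import arm
print(arm.close_job())"
```

```text
the job is handed in; nothing more can be done
None
```

The job is handed in at about 38 s: the top tray stands on the bare mat with both hinges in it, and the ferrule and knob are in their trays. The last pictures show the other three trays unmoved; the hand-in call returned no verdict.

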